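# Clamp a washer-door hinge block in the laundry's service jig

### The job

Set the aluminium door-hinge block down flat between the guide walls of the service jig (do not drop it), then turn the eccentric knob clockwise until its lobe pushes the block against the sprung end stop and bears on it firmly, with about 16 newtons, but never with more than 24. Let go and leave it clamped, and leave the other things on the counter where they are.

Things in the scene. Friction and masses are not known exactly. Their poses are not given: they have to be found in the camera images.
- hinge: the part: plain aluminium door-hinge block, about 0.28 kg. Foot 50 (x) x 80 (y) x 16 mm high; on it a 10 mm web carrying a round barrel, 20 mm in diameter, 36 mm long, along y, its axis 34 mm above the underside, top at 44 mm. Pinch the barrel across x from above. Origin: centre of the underside, z up. Same either way round.
- jig: fixed jig: dark steel bed 100 (x) x 230 (y) x 10 mm high, origin at the centre of its underside on the counter, z up. Two guide walls along y, 10 mm tall above the bed, inner faces at x = +-27.5 mm, from y = -35 to +15 mm. Eccentric knob at the -y end, end stop at the +y end; the block lies between them on the bed, its 80 mm side along the jig's y.
- bay (a point): point on the bed's top face where the block's origin goes when it is set down: jig x = 0, y = -17.5, z = 10 mm, axes as the jig's. With the knob as found, turned back to within 0.25 rad, the block set here is about 2.2 mm clear of the lobe and 2 to 10 mm clear of the end stop.
- stop_face (a point): nominal middle of the end stop's face, jig y = +28.5 mm, z = 18.5 mm; fixed to the jig. The stop is a steel block with a black rubber-faced buffer plate in front, top 25 mm above the counter, sprung along y: yields 5 N per mm. It is screwed in or out by up to 4 mm either way of this point; this is not measured.
- pivot (a point): point on the knob's upright axis at the height to grip, 73 mm above the counter, jig x = +4, y = -77 mm; does not turn, axes as the jig's. The knob's black grip bar, 40 mm long, 12 mm thick, 30 mm tall (58 to 88 mm above the counter), is centred here on an 18 mm stem.
- knob: the eccentric knob: grip bar (along its own x), stem and lobe in one. Origin on the axis at counter height, z up. Its yaw less the jig's is 0 with the lobe turned back from the block and falls to -3.0 as it is turned on, clockwise from above. Holds where left. Turning it takes 0.2 N m plus about 0.012 N m per newton of lobe on block; at rest friction holds the load and the hand may feel less.
- lobe (a point): centre of the lobe: steel disc 52 mm in diameter under the grip bar, 11 to 25.5 mm above the counter, its centre 9 mm off the axis along the knob's -y; turns with the knob. Its edge towards the block (jig +y) is 26 - 9 cos(turn) mm from the axis. Block is nipped between lobe and stop from somewhere between 1.0 and 2.0 rad of turn on.
- screwdriver: bystander: screwdriver lying on the counter, 190 mm long, origin under its middle
- roller: bystander: grey plastic dryer roller, ring 60 mm across, 22 mm high, origin at its underside
- jar: bystander: glass jar 60 mm across, 75 mm high, origin at its underside
- bottle: bystander: black bottle 64 mm across, 170 mm high, origin at its underside
- tin: bystander: tin 66 mm across, 100 mm high, origin at its underside
- wrench: bystander: wrench lying on the counter, 160 mm long, origin under its middle
Mind the look-alikes: they are no part of the job. Leave any purple or yellow look-alike of the jig alone.

How it is judged:
By the outcome, as a careful person would: the job done as asked, in the order asked, and still so for the second after the job is handed in, with the robot touching nothing.
It also fails if it takes over 72 s, if anything falls off the work surface, if the arm or the gripper's body presses on something with over 40 N, if the wrist force passes 120 N, or if a joint passes its speed limit or range.

### The arm

A 6-joint arm with a two-finger parallel gripper is mounted at the origin on the work surface. World frame = base frame: x ahead of the robot, y to its left, z up, the work surface at z = 0. Lengths are in m, angles in rad, forces in N, time in s.
With the tool pointing down it reaches from about 0.325 to 0.925 m from the base axis. Payload 3.1 kg.
Tool frame: the origin (TCP) lies midway between the tips of the shut fingers; the grasp point (between the pads) lies manip.grip_depth behind it (manip.grip_depth is the distance from the TCP to the grasp point, in m); z points along the fingers, y is the direction in which the jaws open and shut (so a half turn about z gives the same grasp; the last joint's range is limited). The gripper opens to 85 mm and grips with 20 to 120 N. Pads are 22 mm wide; open, the fingers measure 114 mm over their backs; the gripper's body (76 mm by 85 mm) begins 54 mm behind the grasp point. The pads swing forward as they close: fully open they stand 13 mm farther back than shut.
Start: joints at [1.117, 0.217, 1.613, -0, 1.311, -0.112], TCP at [0.209, 0.589, 0.231] pointing down, gripper open.
Joint ranges: [-2.75, 2.75], [-0.78, 2.1], [0.31, 2.55], [-1.13, 4.27], [0.13, 2.63], [-2.58, 2.58]. Speed limits (rad/s): [2.79, 2.79, 3.14, 3.14, 3.14, 3.14].

### API

Orientations are given as [roll, pitch, yaw] about the fixed x, y, z axes, in that order (R = Rz(yaw) Ry(pitch) Rx(roll)).
In Python, from rig import manip gives the robot as it stands. The module is installed in compiled form; this text tells all that it offers.
- The arm moves only by the tool play_rows, never from a script. Its argument "plan" is a list that holds one entry, the list of rows, each a list of 6 numbers: the shift along the world's x, y, z in units of 60 mm (1.0 is 60 mm), then the turn, a rotation vector about the world's x, y, z in rad. A call has 1 to 12 rows; each row is the pose to reach, as a shift and turn from the pose commanded when the call began; what a row does not reach only later rows make up. A row lasts 1/8 s, in which the tool goes at most 62.5 mm and 10.7 degrees, less where a joint would pass 70% of its speed; a pose out of reach is approached as far as the arm can. A call with a gripper value outside its range is refused whole. "fingers" is the finger opening in mm, from 0 to 85.4, set as the call begins (left out, the last holds). The fingers move at their own pace and stop on an object; "squeeze" is the grip in N (left out, the last holds). Time passes only in rows, so rows that repeat a pose let the fingers close. It gives the time, the measured TCP pose, the force and the opening at its end, in the units of the state.
- manip.get_obs(): the state, without advancing time (a new reading comes with each control period).
- manip.camera(name): name is "scene" or "top" or "wrist"; returns (picture, depth): 384x512x3 uint8, red, green, blue; 384x512 float32, m along the optical axis (not along the pixel's ray), 0 where there is no reading.
- manip.camera_params(name): a dict with "mtx" (3x3 intrinsics, pixels), "rvec" (rotation vector, rad) and "tvec" (3), from world to camera coordinates, as OpenCV has them. Camera axes: x right, y down, z forward; pixel columns grow to the right and rows downward; lengths in m; the calibration is good to about 2 mm. A picture is of the moment at which its call begins: read the wrist's pose just before it. camera_params takes no time and is no camera call; for the wrist camera it gives the pose at the moment of the call.
- manip.hand_in(): hands the job in, once; it reports no verdict.
The state is a dict: "time_s": time; "q": joint angles; "qd": joint speeds; "joint_efforts": joint torques, N m; "position": TCP position; "tool_rot": TCP orientation; "wrist_force": force on the tool from outside, world axes, zero at the start; "moment": the same for the moment, N m; "finger_gap": opening from 0.0 (shut) to 1.0 (fully open).
Only numpy, scipy, OpenCV 4.12 (cv2) and the standard library are available. Lean on these libraries where they do the work, as an engineer would, in place of code of your own. Each camera call takes 0.05 s, during which the arm holds its last target. There are 200 camera calls.

## Working session

There is one attempt and no reset: what is moved stays moved. The work goes in short steps, Python scripts to look and compute and a tool call to move; the robot and the scene stay as the last step left them, time stands still between calls to the robot, and variables do not carry over. Pictures are saved under pics/ and viewed, about 8 in all and at most 12, crops included, and the job is handed in when it is done.

Besides the shell and the picture viewer there is one more tool, called as name(argument=value, ...), one argument or row to a line, values as JSON. play_rows: Moves the arm, as the interface text tells. Its arguments: {"type":"object","properties":{"plan":{"type":"array","items":{"type":"array","items":{"type":"array","items":{"type":"number"}}}},"fingers":{"type":"number"},"squeeze":{"type":"number"}},"required":["plan"]}

```bash
mkdir -p pics
cat > h.py <<'E'
import numpy as np,cv2
from rig import manip
def shot(n):
    p=manip.camera_params(n); im,d=manip.camera(n); return im,d,p
def world(d,p):
    K=p["mtx"];R=cv2.Rodrigues(np.array(p["rvec"],float))[0];t=np.array(p["tvec"],float).reshape(3)
    v,u=np.indices(d.shape); c=np.stack([(u-K[0][2])/K[0][0]*d,(v-K[1][2])/K[1][1]*d,d],-1)
    W=(c-t)@R; W[d==0]=np.nan; return W
def save(f,im,s=1.0):
    cv2.imwrite(f,cv2.resize(im[...,::-1],None,fx=s,fy=s,interpolation=cv2.INTER_CUBIC))
E
python3 - <<'E'
from h import *
print(manip.get_obs(), manip.grip_depth)
im,d,p=shot("top"); save("pics/top.png",im,1.5); np.savez("top.npz",im=im,d=d,W=world(d,p))
im2,d2,p2=shot("scene"); save("pics/scene.png",im2,1.5); np.savez("scene.npz",im=im2,d=d2,W=world(d2,p2))
E
```

```text
{'time_s': 0.0, 'q': array([ 1.11680196e+00,  2.17776993e-01,  1.61495527e+00, -3.38113544e-05,
        1.31126436e+00, -1.12186252e-01]), 'qd': array([ 0.00098729, -0.00023192, -0.00011144,  0.00091635,  0.00114029,
        0.0011736 ]), 'joint_efforts': array([-4.36470636e-04, -3.96847236e+01, -3.03851652e+01, -2.72067518e-04,
        9.87634761e-03, -8.95075289e-06]), 'position': array([0.20911349, 0.58811017, 0.22994305]), 'tool_rot': array([-3.13920015e+00, -2.36673228e-04,  2.79979297e+00]), 'wrist_force': array([-0.50196934, -0.21261079,  0.10019154]), 'moment': array([ 0.03021304, -0.00870998,  0.03236656]), 'finger_gap': 1.0059487926581192} 0.0187
```

View pics/top.png

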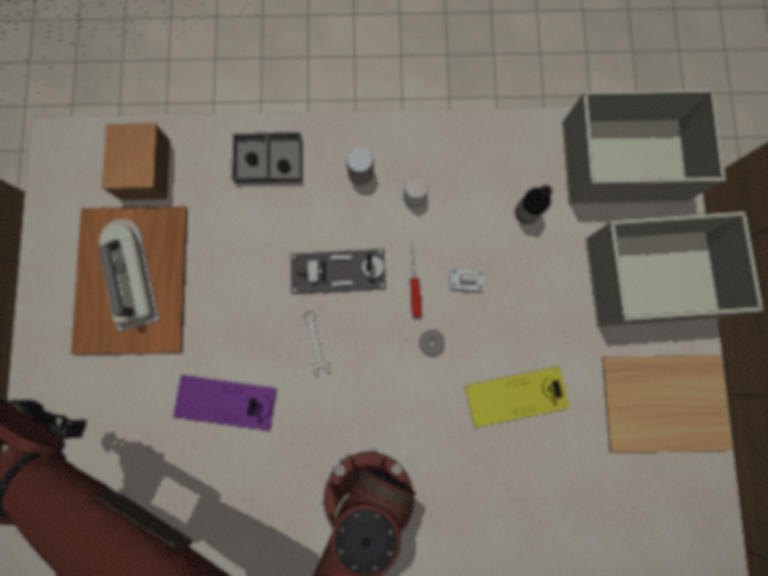

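View pics/scene.png

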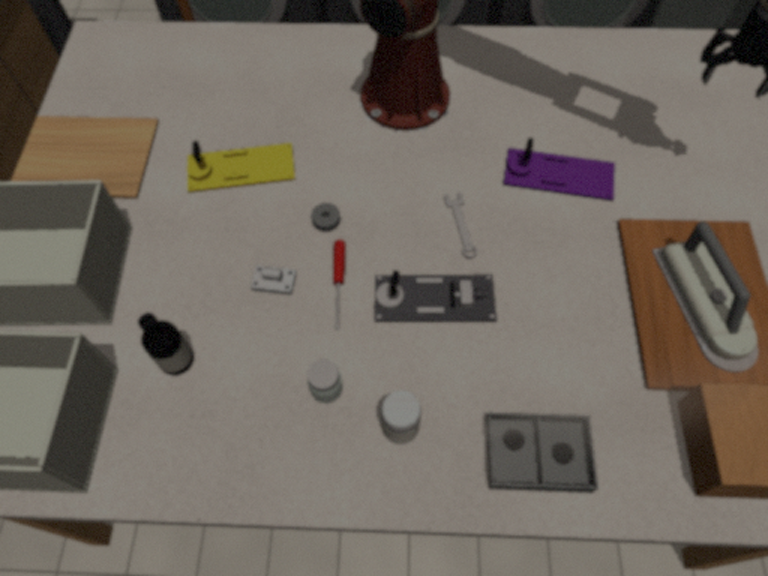

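The dark jig is at top-picture pixels (338,270), with its knob at (373,265) and its stop at (315,270). The purple plate (225,402) and yellow plate (517,397) are look-alikes, so only the dark steel one fits. The hinge is at (466,280). I'll confirm this in an enlarged crop and measure.

Run:
```python
from h import *
z=np.load("top.npz");im,W=z["im"],z["W"]
save("pics/crop1.png",im[155:225,185:335],5)
print(im.shape)
def rect(m,n):
    k,l,s,c=cv2.connectedComponentsWithStats(m.astype(np.uint8)); 
    i=1+np.argmax(s[1:,4]); P=W[l==i]; P=P[~np.isnan(P).any(1)]
    r=cv2.minAreaRect((P[:,:2]*1000).astype(np.float32)); print(n,len(P),r,cv2.boxPoints(r).round().tolist(), np.percentile(P[:,2],[5,50,95]))
g=im.astype(int).max(-1); sp=im.max(-1).astype(int)-im.min(-1)
roi=np.zeros(g.shape,bool); roi[160:202,188:262]=1
rect(roi&(W[...,2]>0.006),"jig z"); rect(roi&(g<110),"jig dark")
r2=np.zeros(g.shape,bool); r2[172:200,293:328]=1
rect(r2&(W[...,2]>0.008),"hinge z"); rect(r2&(W[...,2]>0.03),"barrel")
rect(roi&(W[...,2]>0.06),"bar")
print(np.nanmedian(W[200:215,260:290,2]))
```

```text
(384, 512, 3)
jig z 1625 ((530.8135375976562, 63.599754333496094), (103.88422393798828, 234.3365020751953), 2.6001555919647217) [[474.0, 178.0], [484.0, -56.0], [588.0, -51.0], [577.0, 183.0]] [0.00716801 0.01213412 0.03375107]
jig dark 1446 ((528.37255859375, 67.76383972167969), (99.85617065429688, 228.92323303222656), 2.2489476203918457) [[474.0, 180.0], [483.0, -49.0], [583.0, -45.0], [574.0, 184.0]] [0.00450632 0.01098941 0.02917113]
hinge z 308 ((503.2933349609375, -245.9225311279297), (80.60382080078125, 50.76275634765625), 84.85317993164062) [[474.0, -284.0], [525.0, -288.0], [532.0, -208.0], [482.0, -204.0]] [0.01178278 0.01733039 0.04392262]
barrel 63 ((502.99176025390625, -247.12841796875), (39.65787887573242, 19.335874557495117), 87.37480926513672) [[492.0, -266.0], [512.0, -267.0], [514.0, -228.0], [494.0, -227.0]] [0.03526656 0.04184867 0.04643339]
bar 44 ((537.586669921875, -11.596116065979004), (11.451520919799805, 40.487579345703125), 82.03356170654297) [[517.0, -14.0], [557.0, -20.0], [558.0, -9.0], [518.0, -3.0]] [0.07434042 0.08681928 0.09070762]
0.0013713298627750262
```

View pics/crop1.png

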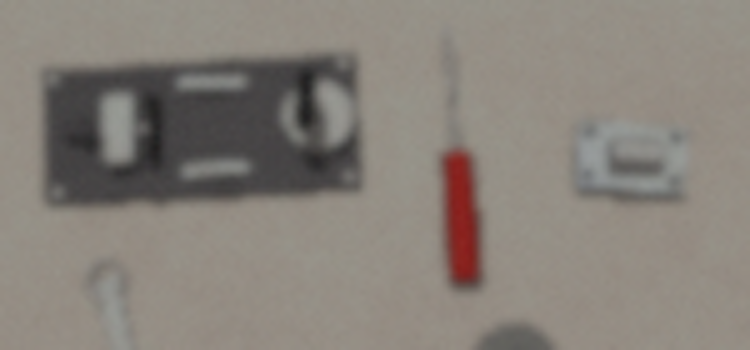

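Confirmed: the hinge foot, with corner holes and a barrel, is at about (503,-246) mm, yaw -0.09. The dark jig is at about (529,65) mm, yaw about 0.04. I'll move over the jig for a near look.

play_rows(
  plan=[
    [[4.85, -9, 0.33, 0, 0, -1.19], [4.85, -9, 0.33, 0, 0, -1.19], [4.85, -9, 0.33, 0, 0, -1.19], [4.85, -9, 0.33, 0, 0, -1.19], [4.85, -9, 0.33, 0, 0, -1.19], [4.85, -9, 0.33, 0, 0, -1.19], [4.85, -9, 0.33, 0, 0, -1.19], [4.85, -9, 0.33, 0, 0, -1.19], [4.85, -9, 0.33, 0, 0, -1.19], [4.85, -9, 0.33, 0, 0, -1.19], [4.85, -9, 0.33, 0, 0, -1.19], [4.85, -9, 0.33, 0, 0, -1.19]],
  ],
  fingers=60,
)

```text
time_s: 1.6
position: [0.4998, 0.0491, 0.2505]
tool_rot: [-3.14, -0.001, 1.609]
wrist_force: [-0.7, -0.2, 0.1]
finger_gap: 0.702
```

Run:
```python
from h import *
o=manip.get_obs();print(o["time_s"],o["position"],o["tool_rot"],o["qd"])
im,d,p=shot("wrist"); save("pics/w1.png",im,1.5); np.savez("w1.npz",im=im,d=d,W=world(d,p))
R=cv2.Rodrigues(np.array(p["rvec"]))[0];print(-R.T@np.array(p["tvec"]).reshape(3),R)
```

```text
1.6 [0.49980684 0.04914145 0.25047172] [-3.13996691e+00 -8.28748994e-04  1.60918312e+00] [ 0.02804823 -0.01013276  0.01035842 -0.0028896  -0.00065337 -0.003468  ]
[0.49717737 0.12910836 0.39294361] [[ 0.99927067  0.03809329 -0.00265   ]
 [ 0.03702017 -0.94943049  0.3117872 ]
 [ 0.00936101 -0.31165791 -0.95014826]]
```

View pics/w1.png

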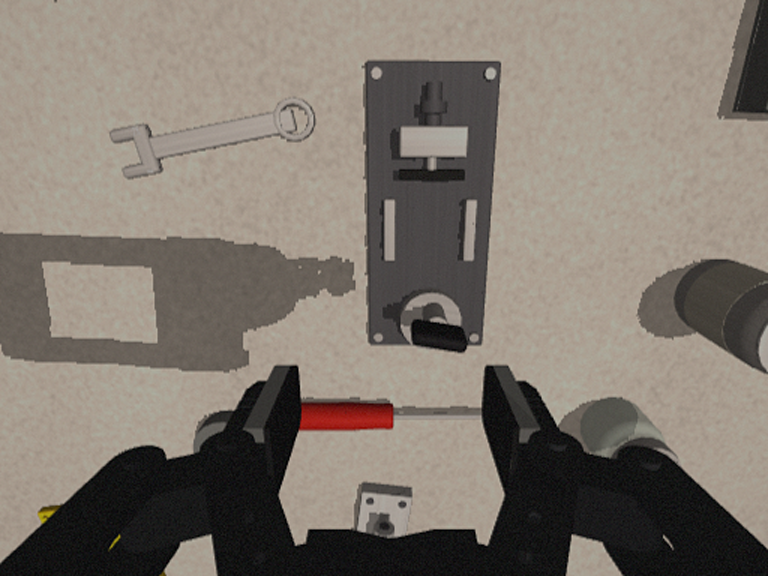

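Wrist picture: the bed spans (365,61)–(500,345), the walls are at (389,230) and (469,230), the buffer is at (430,175) and the knob bar at (440,335). The fingers don't cover any of it. I'll measure precisely from this.

```bash
cat >> h.py <<'E'
def plane(uv,p,z):
    K=np.array(p["mtx"]);R=cv2.Rodrigues(np.array(p["rvec"],float))[0];t=np.array(p["tvec"],float).reshape(3)
    uv=np.asarray(uv,float); r=np.c_[(uv[:,0]-K[0,2])/K[0,0],(uv[:,1]-K[1,2])/K[1,1],np.ones(len(uv))]@R
    c=-R.T@t; return c+r*((z-c[2])/r[:,2])[:,None]
def comp(m):
    k,l,s,c=cv2.connectedComponentsWithStats(m.astype(np.uint8)); return l==1+np.argmax(s[1:,4])
def rect(m,p,z,n):
    v,u=np.nonzero(m); P=plane(np.c_[u,v],p,z)[:,:2]*1000
    r=cv2.minAreaRect(P.astype(np.float32)); print(n,len(P),np.round(r[0],1),np.round(r[1],1),round(r[2],2)); return r
E
python3 - <<'E'
from h import *
z=np.load("w1.npz");im,d,W=z["im"],z["d"],z["W"]; p=manip.camera_params("wrist")
g=im.astype(int).max(-1)
roi=np.zeros(g.shape,bool); roi[36:236,239:338]=1
print("floor z",np.nanmedian(W[100:150,20:200,2]),"bed z",np.nanmedian(W[125:180,270:300,2]))
bed=comp(roi&(g<105)); rect(bed,p,0.010,"bed")
bar=comp(roi&(W[...,2]>0.082)); rect(bar,p,0.088,"bar")
for n,(a,b,c,e) in dict(wL=(250,270,130,178),wR=(302,322,130,178)).items():
    m=np.zeros_like(roi);m[c:e,a:b]=1; m=comp(m&(g>120)); rect(m,p,0.020,n)
m=np.zeros_like(roi);m[108:125,255:320]=1; m=comp(m&(W[...,2]>0.018)); rect(m,p,0.025,"buffer"); print(np.nanpercentile(W[m][:,1],[2,50,98]))
v,u=np.nonzero(m);print(v.min(),v.max(),g[105:125,285].tolist())
E
```

```text
floor z 0.00027584348557344507 bed z 0.010045292481978994
bed 13681 [527.6  63.5] [102.2 234.1] 2.11
bar 400 [535.3  -8.1] [12.9 39.6] 82.53
wL 283 [496.9  55.8] [ 7.3 48.3] 2.34
wR 276 [561.3  58.4] [ 8.  48.3] 2.05
buffer 384 [527.7 103.2] [49.  13.2] 2.27
[0.09533107 0.10026197 0.10800491]
108 120 [95, 108, 109, 110, 109, 110, 115, 96, 53, 31, 30, 33, 28, 32, 23, 37, 62, 76, 76, 76]
```

play_rows(
  plan=[
    [[0, -3.0, -0.5, 0, 0, -0.13], [0, -3.0, -0.5, 0, 0, -0.13], [0, -3.0, -0.5, 0, 0, -0.13], [0, -5.5, -0.5, 0, 0, -0.13], [0, -5.5, -0.5, 0, 0, -0.13], [0, -5.5, -0.5, 0, 0, -0.13], [0, -5.5, -0.5, 0, 0, -0.13], [0, -5.5, -0.5, 0, 0, -0.13]],
  ],
)

```text
time_s: 2.65
position: [0.5006, -0.2789, 0.2208]
tool_rot: [-3.141, -0.002, 1.482]
wrist_force: [0.3, 0.5, -0.4]
finger_gap: 0.699
```

Run:
```python
from h import *
o=manip.get_obs();print(o["time_s"],o["position"],o["tool_rot"])
im,d,p=shot("wrist"); save("pics/w2.png",im,1.5); W=world(d,p); np.savez("w2.npz",im=im,d=d,W=W)
# project expected hinge
R=cv2.Rodrigues(np.array(p["rvec"]))[0];print(cv2.projectPoints(np.array([[.503,-.246,.044]]),np.array(p["rvec"]),np.array(p["tvec"]),np.array(p["mtx"]),None)[0])
```

```text
2.65 [ 0.50062701 -0.27885703  0.22076269] [-3.14081859e+00 -1.58160896e-03  1.48178838e+00]
[[[260.25731265 137.65577321]]]
```

View pics/w2.png

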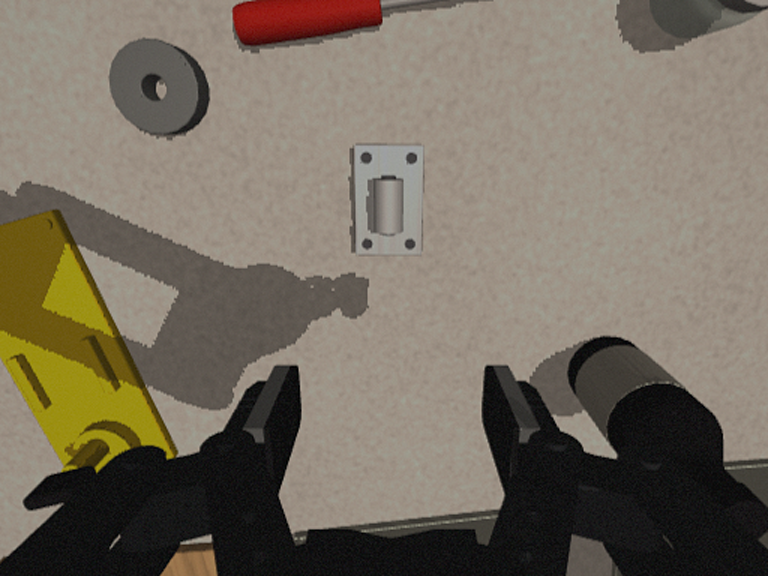

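The hinge is at (388,200) in the enlarged picture, clear of everything and turned slightly. I'll measure it, and also the lobe edge and buffer face from the earlier picture.

Run:
```python
from h import *
z=np.load("w2.npz");im,W=z["im"],z["W"]; p=manip.camera_params("wrist")
roi=np.zeros(W.shape[:2],bool); roi[88:180,225:290]=1
rect(comp(roi&(W[...,2]>0.034)),p,0.042,"barrel")
rect(comp(roi&(W[...,2]>0.012)),p,0.016,"foot"); print(np.nanmedian(W[200:230,180:195,2]))
g=im.astype(int).max(-1); rect(comp(roi&(g>172)),p,0.016,"foot by brightness"); print(g[130,228:290].tolist())
z=np.load("w1.npz");im=z["im"];W=z["W"];g=im.astype(int).max(-1)
for u in (278,283,288,293): print(u,"lobe",g[186:204,u].tolist())
for u in (275,300): print("buf",g[108:126,u].tolist())
```

```text
barrel 740 [ 501.2 -246.4] [39.3 19.5] 84.92
foot 3346 [ 501.2 -246.8] [79.2 49.8] 84.61
0.0001479461700497371Traceback (most recent call last):
  File "<stdin>", line 6, in <module>
  File "h.py", line 16, in comp
    k,l,s,c=cv2.connectedComponentsWithStats(m.astype(np.uint8)); return l==1+np.argmax(s[1:,4])
                                                                              ~~~~~~~~~^^^^^^^^^
    return _wrapfunc(a, 'argmax', axis=axis, out=out, **kwds)
    return bound(*args, **kwds)
ValueError: attempt to get argmax of an empty sequence
```

play_rows(
  plan=[
    [[0.01, 0.54, -0.8, 0, 0, -0.005], [0.01, 0.54, -1.6, 0, 0, -0.005], [0.01, 0.54, -2.4, 0, 0, -0.005], [0.01, 0.54, -2.9, 0, 0, -0.005], [0.01, 0.54, -3.2, 0, 0, -0.005], [0.01, 0.54, -3.35, 0, 0, -0.005], [0.01, 0.54, -3.35, 0, 0, -0.005], [0.01, 0.54, -3.35, 0, 0, -0.005]],
  ],
)

```text
time_s: 3.7
position: [0.5022, -0.2494, 0.0216]
tool_rot: [3.139, 0.001, 1.475]
wrist_force: [1.2, -0.1, -0.0]
finger_gap: 0.703
```

play_rows(
  plan=[
    [[0, 0, 0, 0, 0, 0], [0, 0, 0, 0, 0, 0], [0, 0, 0, 0, 0, 0], [0, 0, 0, 0, 0, 0], [0, 0, 0, 0, 0, 0], [0, 0, 0, 0, 0, 0], [0, 0, 0, 0, 0, 0], [0, 0, 0, 0, 0, 0]],
  ],
  fingers=0,
  squeeze=40,
)

```text
time_s: 4.7
position: [0.5014, -0.2491, 0.0209]
tool_rot: [3.141, 0.001, 1.475]
wrist_force: [-0.6, -0.4, 5.7]
finger_gap: 0.215
```

Gripped at about 18 mm. Lift, carry and hover.

play_rows(
  plan=[
    [[0, 0, 0.3, 0, 0, 0], [0, 0, 1.0, 0, 0, 0], [0, 0, 1.85, 0, 0, 0], [0, 0.8, 1.85, 0, 0, 0.03], [0.2, 1.7, 1.85, 0, 0, 0.07], [0.3, 2.6, 1.85, 0, 0, 0.132], [0.47, 3.5, 1.85, 0, 0, 0.132], [0.47, 4.3, 1.85, 0, 0, 0.132], [0.47, 4.8, 1.85, 0, 0, 0.132], [0.47, 4.94, 1.85, 0, 0, 0.132], [0.47, 4.94, 1.85, 0, 0, 0.132], [0.47, 4.94, 1.85, 0, 0, 0.132]],
  ],
)

```text
time_s: 6.2
position: [0.5293, 0.0466, 0.1311]
tool_rot: [-3.141, 0.001, 1.606]
wrist_force: [0.5, -0.5, -3.9]
finger_gap: 0.218
```

Run:
```python
from h import *
o=manip.get_obs();print(o["time_s"],o["position"],o["tool_rot"],o["wrist_force"],o["finger_gap"])
im,d,p=shot("wrist"); save("pics/w3.png",im,1.5); W=world(d,p); np.savez("w3.npz",im=im,d=d,W=W,**{k:np.array(v) for k,v in p.items()})
```

```text
6.2 [0.52925552 0.04660348 0.13109043] [-3.14146560e+00  5.19293803e-04  1.60573544e+00] [ 0.53983409 -0.49077706 -3.87248905] 0.21771101300132148
```

View pics/w3.png

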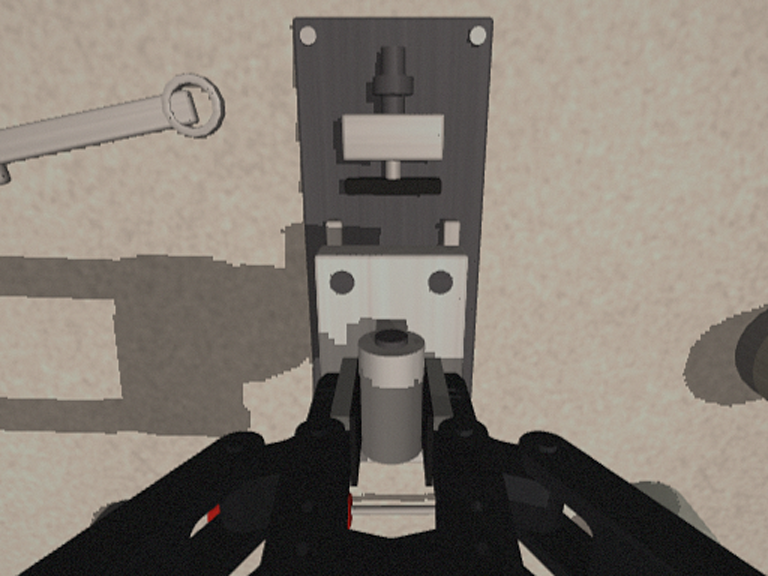

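The hinge is held level: its foot's far edge is at row 255, the wall ends at (334,221) and (452,221), and the buffer at (393,187). I'll compute the remaining offset from these edges.

Run:
```python
from h import *
z=np.load("w3.npz");g=z["im"].astype(float).max(-1);p={k:z[k] for k in("mtx","rvec","tvec")}
g=cv2.GaussianBlur(g,(3,3),0); c=np.cos(.038);s=np.sin(.038)
def er(u0,u1,v0,v1,sgn,zz,n):   # row edge
    G=sgn*np.diff(g[v0:v1,u0:u1],axis=0); k=G.argmax(0)+v0+.5+0.0; P=plane(np.c_[np.arange(u0,u1),k],p,zz)*1000
    a=np.polyfit(P[:,0],P[:,1],1); x=np.median(P[:,0]);print(n,"x %.1f y %.2f (jig-rot y %.2f) slope %.3f"%(x,np.median(P[:,1]),np.median(-s*(P[:,0]-528.7)+c*(P[:,1]-67.1)),a[0]))
def ec(v0,v1,u0,u1,sgn,zz,n):
    G=sgn*np.diff(g[v0:v1,u0:u1],axis=1); k=G.argmax(1)+u0+.5; P=plane(np.c_[k,np.arange(v0,v1)],p,zz)*1000
    print(n,"jig x %.2f"%np.median(c*(P[:,0]-528.7)+s*(P[:,1]-67.1)),"slope %.3f"%np.polyfit(P[:,1],P[:,0],1)[0])
er(215,310,6,18,-1,.010,"bed far edge (115)")
er(221,226,142,152,+1,.020,"wallL end (15)"); er(297,303,142,152,1,.020,"wallR end (15)")
er(235,290,122,134,+1,.025,"buffer front")
er(225,300,160,175,+1,.126,"foot far top edge (22.5 wanted)")
ec(20,70,190,210,-1,.010,"bed L(-50)"); ec(20,70,318,335,+1,.010,"bed R(50)")
ec(150,160,222,238,-1,.020,"wallL inner(-27.5)");ec(150,160,288,300,+1,.020,"wallR inner(27.5)")
ec(175,205,204,216,+1,.126,"foot L(-25)");ec(175,205,304,318,-1,.126,"foot R(25)")
```

```text
bed far edge (115) x 525.6 y 180.95 (jig-rot y 113.89) slope 0.034
wallL end (15) x 497.7 y 80.00 (jig-rot y 14.07) slope 0.035
wallR end (15) x 559.4 y 82.15 (jig-rot y 13.87) slope 0.035
buffer front x 528.6 y 96.00 (jig-rot y 28.94) slope 0.032
foot far top edge (22.5 wanted) x 528.5 y 89.56 (jig-rot y 22.44) slope 0.036
bed L(-50) jig x -49.62 slope -0.041
bed R(50) jig x 50.44 slope -0.032
wallL inner(-27.5) jig x -27.06 slope -0.002
wallR inner(27.5) jig x 28.19 slope -0.069
foot L(-25) jig x -24.80 slope -0.030
foot R(25) jig x 24.45 slope -0.032
```

play_rows(
  plan=[
    [[0.012, -0.008, 0, 0, 0, 0], [0.012, -0.008, -0.4, 0, 0, 0], [0.012, -0.008, -0.8, 0, 0, 0], [0.012, -0.008, -1.15, 0, 0, 0], [0.012, -0.008, -1.35, 0, 0, 0], [0.012, -0.008, -1.42, 0, 0, 0], [0.012, -0.008, -1.42, 0, 0, 0], [0.012, -0.008, -1.42, 0, 0, 0]],
  ],
)

```text
time_s: 7.25
position: [0.5309, 0.0472, 0.0469]
tool_rot: [3.14, 0.0, 1.607]
wrist_force: [-0.9, 1.2, -1.9]
finger_gap: 0.218
```

Run:
```python
from h import *
o=manip.get_obs();print(o["time_s"],o["position"],o["tool_rot"],o["wrist_force"],o["finger_gap"])
im,d,p=shot("wrist"); save("pics/w4.png",im,1.5); W=world(d,p); np.savez("w4.npz",im=im,d=d,W=W,**{k:np.array(v) for k,v in p.items()})
```

```text
7.25 [0.53093944 0.04715396 0.04686564] [3.13967538e+00 1.43762527e-04 1.60684428e+00] [-0.88002126  1.23092981 -1.94256287] 0.21843473174103117
```

View pics/w4.png

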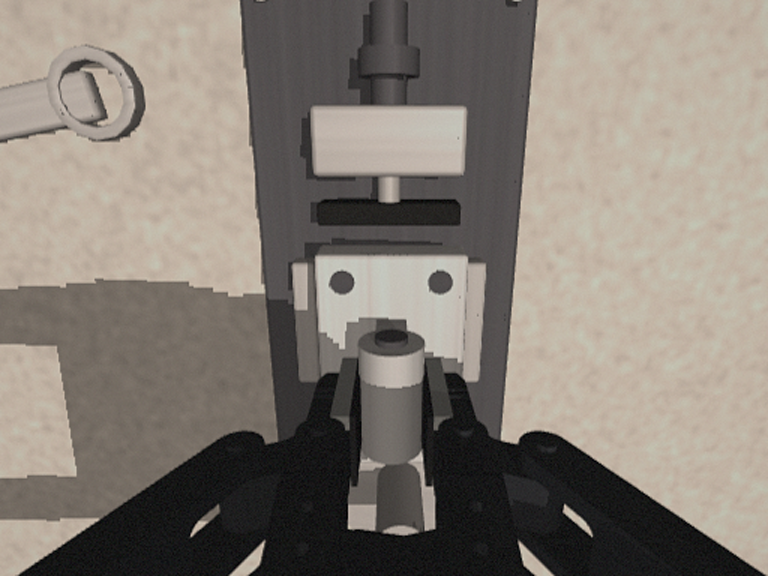

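Centred between the walls with a clear gap to the buffer (rows 224–248). Lower gently.

play_rows(
  plan=[
    [[-0.005, 0, -0.1, 0, 0, 0], [-0.005, 0, -0.18, 0, 0, 0], [-0.005, 0, -0.22, 0, 0, 0], [-0.005, 0, -0.235, 0, 0, 0], [-0.005, 0, -0.245, 0, 0, 0], [-0.005, 0, -0.25, 0, 0, 0], [-0.005, 0, -0.25, 0, 0, 0], [-0.005, 0, -0.25, 0, 0, 0]],
  ],
)

```text
time_s: 8.3
position: [0.5298, 0.0472, 0.031]
tool_rot: [3.141, 0.0, 1.607]
wrist_force: [0.3, -0.6, -2.0]
finger_gap: 0.213
```

play_rows(
  plan=[
    [[0, 0, -0.007, 0, 0, 0], [0, 0, -0.015, 0, 0, 0], [0, 0, -0.015, 0, 0, 0], [0, 0, -0.015, 0, 0, 0]],
  ],
)

```text
time_s: 8.8
position: [0.5298, 0.0471, 0.0309]
tool_rot: [-3.141, 0.0, 1.607]
wrist_force: [-2.9, -0.2, 5.9]
finger_gap: 0.218
```

In contact (+6 N). Release and lift straight up.

play_rows(
  plan=[
    [[0, 0, 0, 0, 0, 0], [0, 0, 0, 0, 0, 0], [0, 0, 0, 0, 0, 0], [0, 0, 0, 0, 0, 0], [0, 0, 0.1, 0, 0, 0], [0, 0, 0.4, 0, 0, 0], [0, 0, 1.0, 0, 0, 0], [0, 0, 1.8, 0, 0, 0], [0, 0, 2.3, 0, 0, 0], [0, 0, 2.3, 0, 0, 0]],
  ],
  fingers=45,
)

```text
time_s: 10.05
position: [0.5329, 0.0471, 0.1731]
tool_rot: [3.132, 0.001, 1.607]
wrist_force: [-0.8, -0.2, 0.9]
finger_gap: 0.527
```

Run:
```python
from h import *
o=manip.get_obs();print(o["time_s"],o["position"],o["tool_rot"],o["wrist_force"],o["q"],o["finger_gap"])
im,d,p=shot("wrist"); save("pics/w5.png",im,1.5); W=world(d,p); np.savez("w5.npz",im=im,d=d,W=W,**{k:np.array(v) for k,v in p.items()})
```

```text
10.05 [0.53285163 0.04710273 0.17309536] [3.13212347e+00 7.30288909e-04 1.60689050e+00] [-0.79655253 -0.19939136  0.91962346] [-4.30784875e-02  7.83268155e-02  1.88471341e+00  2.27492994e-05
  1.16905514e+00 -7.91849189e-02] 0.5273564388898015
```

View pics/w5.png

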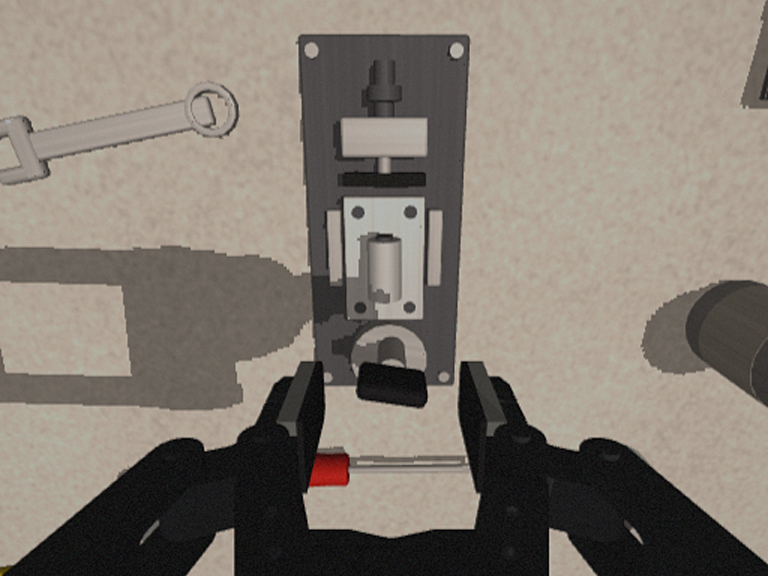

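The block lies flat between the walls: foot (345–424,197–320), buffer clear at row 180, lobe clear. Now I'll get the bar's exact pose and the baseline for the buffer and block.

```bash
cat >> h.py <<'E'
def edge(g,p,u0,u1,v0,v1,sgn,zz):
    """jig y of a horizontal edge (subpixel by gradient centroid)"""
    G=np.clip(sgn*np.diff(g[v0:v1,u0:u1],axis=0),0,None); k=G.argmax(0)
    w=np.array([[G[min(max(a+j,0),len(G)-1),i] for j in(-1,0,1)] for i,a in enumerate(k)]); k=k+(w@[-1,0,1])/w.sum(1)+v0+.5
    P=plane(np.c_[np.arange(u0,u1),k],p,zz)*1000
    return round(float(np.median(-.036*(P[:,0]-529.2)+(P[:,1]-66.05))),2)
E
python3 - <<'E'
from h import *
z=np.load("w5.npz");g=z["im"].astype(float).max(-1);W=z["W"];p={k:z[k] for k in("mtx","rvec","tvec")}
roi=np.zeros(g.shape,bool); roi[235:275,225:300]=1
rect(comp(roi&(W[...,2]>0.0845)),p,0.088,"bar")
print("far edge115",edge(g,p,215,300,18,32,-1,.010),"steel block back/front",edge(g,p,235,280,72,84,1,.025),edge(g,p,235,280,98,110,-1,.025))
print("buffer back,front",edge(g,p,235,250,110,122,-1,.025),edge(g,p,235,278,118,129,1,.025))
print("foot far",edge(g,p,235,278,126,136,1,.026),"foot near",edge(g,p,250,270,205,217,-1,.026),"lobe",edge(g,p,252,262,212,224,1,.0255))
print(g[205:225,257].astype(int).tolist(),g[112:136,257].astype(int).tolist())
E
```

```text
bar 582 [536.   -8.6] [12.3 38.7] 82.46
far edge115 114.99 steel block back/front 69.07 47.49
buffer back,front 38.74 29.62
foot far 23.91 foot near -55.49 lobe -59.83
[177, 179, 178, 176, 179, 177, 181, 154, 79, 57, 57, 97, 145, 158, 158, 156, 157, 158, 162, 139] [174, 175, 164, 111, 25, 35, 31, 37, 32, 33, 32, 27, 37, 62, 77, 77, 74, 75, 67, 121, 174, 182, 180, 181]
```

play_rows(
  plan=[
    [[0.1, -0.957, 0, 0, 0, 0.2], [0.1, -0.957, 0, 0, 0, 0.38], [0.1, -0.957, 0, 0, 0, 0.56], [0.1, -0.957, 0, 0, 0, 0.74], [0.1, -0.957, 0, 0, 0, 0.92], [0.1, -0.957, 0, 0, 0, 1.1], [0.1, -0.957, 0, 0, 0, 1.28], [0.1, -0.957, 0, 0, 0, 1.403], [0.1, -0.957, 0, 0, 0, 1.403], [0.1, -0.957, 0, 0, 0, 1.403], [0.1, -0.957, 0, 0, 0, 1.403]],
  ],
  fingers=40,
)

```text
time_s: 11.48
position: [0.5354, -0.0102, 0.1676]
tool_rot: [3.142, -0.001, 3.009]
wrist_force: [-0.6, 0.3, 0.6]
finger_gap: 0.471
```

Run:
```python
from h import *
o=manip.get_obs();print(o["time_s"],o["position"],o["tool_rot"],o["wrist_force"],o["q"],o["finger_gap"])
im,d,p=shot("wrist"); save("pics/w6.png",im,1.5); W=world(d,p); print(manip.get_obs()["position"])
R=cv2.Rodrigues(np.array(p["rvec"]))[0];print(-R.T@np.array(p["tvec"]).reshape(3))
m=(W[...,2]>.08)&(W[...,2]<.095)&(W[...,0]>.50)&(W[...,0]<.57)&(abs(W[...,1])<.05); rect(comp(m),p,.088,"bar"); 
P=W[comp(m&(W[...,2]>.086))];print(np.percentile(P,[2,50,98],axis=0))
```

```text
11.475 [ 0.5354288  -0.01019691  0.16764008] [ 3.14156780e+00 -6.84083720e-04  3.00879822e+00] [-0.61882791  0.34810641  0.57238942] [-1.50137282e-01  9.25009886e-02  1.88051242e+00  1.41107214e-05
  1.16926366e+00 -1.58814468e+00] 0.47116807795087845
[ 0.53552913 -0.01020382  0.16778479]
[4.56369311e-01 4.43152913e-04 3.10125786e-01]
bar 773 [534.1 -10.2] [11.4 39.5] 82.39
[[ 0.51817722 -0.01659884  0.08617258]
 [ 0.53533361 -0.01049361  0.08744635]
 [ 0.55369698 -0.0043918   0.08904475]]
```

View pics/w6.png

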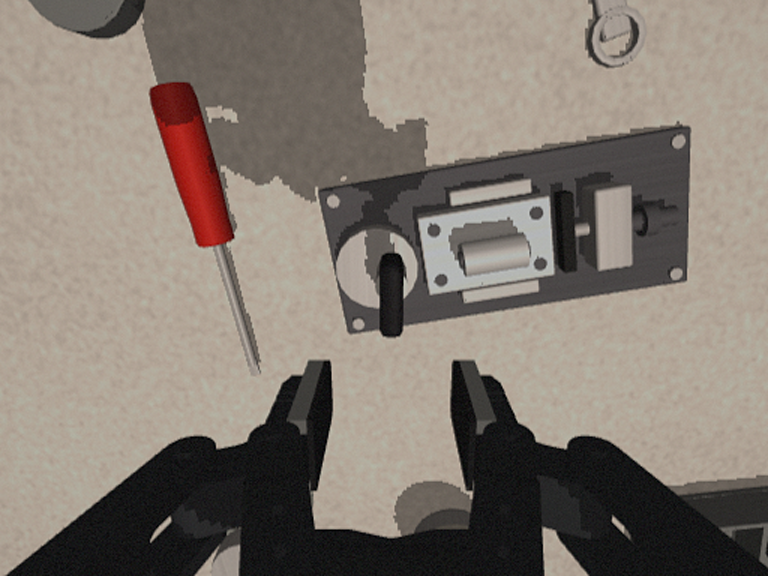

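Bar centred under the open jaws at (390,295). Descend and grip.

play_rows(
  plan=[
    [[0.005, 0, -0.5, 0, 0, 0], [0.005, 0, -1.0, 0, 0, 0], [0.005, 0, -1.4, 0, 0, 0], [0.005, 0, -1.65, 0, 0, 0], [0.005, 0, -1.775, 0, 0, 0], [0.005, 0, -1.775, 0, 0, 0], [0.005, 0, -1.775, 0, 0, 0]],
  ],
)

```text
time_s: 12.4
position: [0.537, -0.0104, 0.0625]
tool_rot: [-3.142, 0.002, 3.01]
wrist_force: [0.3, 0.2, 0.6]
finger_gap: 0.467
```

play_rows(
  plan=[
    [[0, 0, 0, 0, 0, 0], [0, 0, 0, 0, 0, 0], [0, 0, 0, 0, 0, 0], [0, 0, 0, 0, 0, 0], [0, 0, 0, 0, 0, 0], [0, 0, 0, 0, 0, 0], [0, 0, 0, 0, 0, 0]],
  ],
  fingers=0,
  squeeze=50,
)

```text
time_s: 13.28
position: [0.5366, -0.0105, 0.0624]
tool_rot: [-3.141, 0.001, 3.01]
wrist_force: [-1.3, -0.2, 4.2]
finger_gap: 0.127
```

```bash
python3 -c "
from h import *
o=manip.get_obs();print(o['time_s'],o['position'],o['tool_rot'],o['wrist_force'],o['moment'],o['finger_gap'])"
```

```text
13.275 [ 0.53663774 -0.01046025  0.06241577] [-3.14141519e+00  1.20090342e-03  3.00956540e+00] [-1.27889512 -0.23258475  4.22585337] [-0.06957596  0.2635554  -0.13497171] 0.12712218673498754
```

play_rows(
  plan=[
    [[0, 0, 0, 0, 0, -0.1], [0, 0, 0, 0, 0, -0.2], [0, 0, 0, 0, 0, -0.3], [0, 0, 0, 0, 0, -0.4], [0, 0, 0, 0, 0, -0.5], [0, 0, 0, 0, 0, -0.6], [0, 0, 0, 0, 0, -0.7], [0, 0, 0, 0, 0, -0.8], [0, 0, 0, 0, 0, -0.9], [0, 0, 0, 0, 0, -1.0], [0, 0, 0, 0, 0, -1.1], [0, 0, 0, 0, 0, -1.2]],
  ],
)

```text
time_s: 14.78
position: [0.5363, -0.0108, 0.0624]
tool_rot: [-3.142, 0.001, 1.808]
wrist_force: [-2.1, -1.5, 5.8]
finger_gap: 0.129
```

Run:
```python
from h import *
o=manip.get_obs();print(o['time_s'],o['position'],o['tool_rot'],o['wrist_force'],o['moment'],o['finger_gap'])
im,d,p=shot("wrist"); save("pics/w7.png",im,1.5); W=world(d,p); np.savez("w7.npz",im=im,d=d,W=W,**{k:np.array(v) for k,v in p.items()})
o=manip.get_obs();print(o['wrist_force'],o['moment'])
```

```text
14.775 [ 0.53630526 -0.01080691  0.06242175] [-3.14151695e+00  1.47415346e-03  1.80830875e+00] [-2.08464538 -1.50604734  5.79323482] [-0.21565839  0.33457921  0.21488773] 0.1290369097506109
[-2.87444378 -2.48186713  6.56134052] [-0.31769477  0.32052954 -0.13371795]
```

View pics/w7.png

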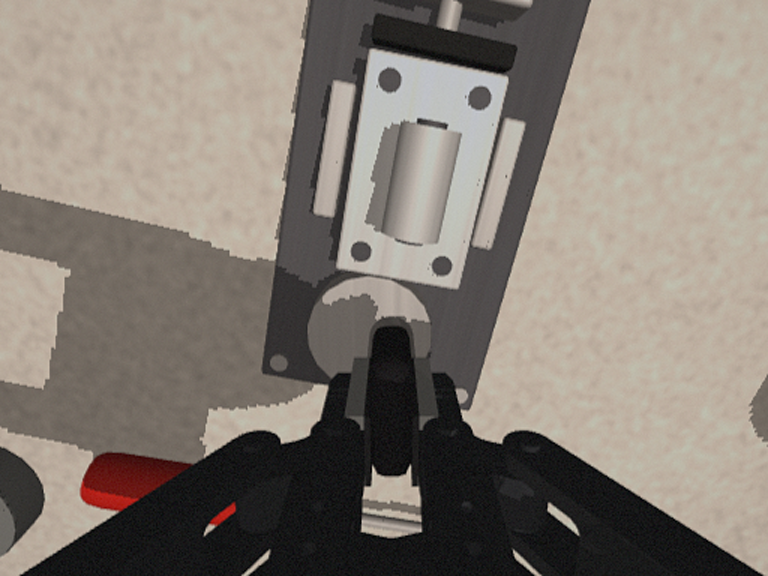

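Picture: the lobe disc (370,320) is touching the foot's near edge (400,282), and the far edge is close to the buffer (445,50). I'll rectify to jig coordinates for accurate gap readings, and reuse that after each turn.

```bash
cat >> h.py <<'E'
J=np.array([529.2,66.05]);A=.036
def prof(im,p,z=.0255,x0=-22,x1=22,y0=-65,y1=55):
    """mean brightness along jig y in 0.25 mm steps at plane z; list of (jig y, edge strength)"""
    ys=np.arange(y0,y1,.25); xs=np.arange(x0,x1,.5); X,Y=np.meshgrid(xs,ys); c,s=np.cos(A),np.sin(A)
    P=np.stack([J[0]+c*X-s*Y,J[1]+s*X+c*Y,np.full(X.shape,z*1000)],-1).reshape(-1,3)/1000
    q=cv2.projectPoints(P,np.array(p["rvec"]),np.array(p["tvec"]),np.array(p["mtx"]),None)[0].reshape(*X.shape,2).astype(np.float32)
    r=cv2.remap(im.max(-1),q[...,0],q[...,1],cv2.INTER_LINEAR); f=cv2.GaussianBlur(np.median(r,1)[:,None].astype(np.float32),(1,7),0).ravel()
    g=np.diff(f)/.25; return [(float(ys[i]+.125),int(g[i])) for i in range(1,len(g)-1) if abs(g[i])>9 and abs(g[i])>=abs(g[i-1]) and abs(g[i])>abs(g[i+1])]
E
python3 - <<'E'
from h import *
for n in ("w5","w7"):
    z=np.load(n+".npz");p={k:z[k] for k in("mtx","rvec","tvec")}
    print(n,"right",prof(z["im"],p,x0=6,x1=20,y0=10)); print(n,"left",prof(z["im"],p,x0=-20,x1=-6,y0=10))
    print(n,"near",prof(z["im"],p,x0=-4,x1=4,y0=-66,y1=-40))
E
```

```text
w5 right [(12.625, -36), (17.125, 36), (23.875, -59), (29.625, -26), (37.375, -9), (38.625, 40), (45.875, -21), (47.375, 64)]
w5 left [(12.875, -40), (17.125, 33), (23.875, -58), (30.375, -27), (37.375, -9), (38.625, 39), (45.125, -18), (47.375, 60)]
w5 near [(-59.875, -42), (-55.625, 63), (-44.375, -35)]
w7 right [(16.625, -45), (20.625, 60), (27.625, -129), (30.125, 12), (37.625, 39), (41.625, -26), (49.125, -64)]
w7 left [(16.625, -43), (20.375, 64), (27.125, -116), (30.125, 12), (37.625, 40), (40.875, -25), (43.625, -48)]
w7 near [(-53.125, -73), (-51.875, 71)]
```

Block front is at 27.4, buffer face at about 29.8 jig mm, which agrees with the geometry. So contact should come at about 1.66 rad and 16 N at about 2.03. Turn to about 1.82 and check.

play_rows(
  plan=[
    [[0, 0, 0, 0, 0, -0.06], [0, 0, 0, 0, 0, -0.12], [0, 0, 0, 0, 0, -0.18], [0, 0, 0, 0, 0, -0.24], [0, 0, 0, 0, 0, -0.3], [0, 0, 0, 0, 0, -0.36], [0, 0, 0, 0, 0, -0.42], [0, 0, 0, 0, 0, -0.45]],
  ],
)

```text
time_s: 15.82
position: [0.5361, -0.0109, 0.0624]
tool_rot: [3.142, 0.002, 1.361]
wrist_force: [-2.8, -2.5, 6.8]
finger_gap: 0.132
```

```bash
cat > chk.py <<'E'
from h import *
o=manip.get_obs();print(o['time_s'],o['position'],o['tool_rot'],o['wrist_force'],o['moment'])
for i in range(3):
    im,d,p=shot("wrist")
    print("R",prof(im,p,x0=6,x1=20,y0=22),"L",prof(im,p,x0=-20,x1=-6,y0=22),"near",prof(im,p,x0=-4,x1=4,y0=-57,y1=-40))
m=[]
for i in range(1): m.append(manip.get_obs()['moment'])
print(m); save("pics/last.png",im,1.5)
E
python3 chk.py
```

```text
15.825 [ 0.5361133  -0.0108615   0.06241975] [3.14150047e+00 1.57059997e-03 1.36081310e+00] [-2.75018709 -2.49842054  6.79993417] [-0.2004256   0.46160638  0.2814487 ]
R [(24.375, 56), (31.125, -132), (38.875, 37), (41.625, -26), (46.375, -54)] L [(24.125, 56), (31.125, -131), (38.875, 37), (40.625, -24), (49.125, 52), (52.875, -173)] near [(-49.375, -64), (-48.125, 69)]
R [(24.375, 55), (31.125, -130), (38.875, 37), (41.625, -25), (46.375, -53)] L [(24.125, 53), (31.125, -130), (39.125, 36), (40.875, -25), (49.125, 53), (52.875, -169)] near [(-49.375, -64), (-48.125, 68)]
R [(24.375, 57), (31.125, -130), (38.875, 37), (41.625, -25), (46.375, -53)] L [(24.375, 56), (31.125, -130), (39.125, 37), (40.875, -25), (49.375, 53), (52.875, -174)] near [(-49.375, -66), (-48.125, 68)]
[array([-0.24528542,  0.38962548,  0.14848042])]
```

Buffer moved 1.35 mm (about 7 N), and the moment (0.28 N m) agrees. A further 0.21 rad should bring it to about 16 N.

play_rows(
  plan=[
    [[0, 0, 0, 0, 0, -0.05], [0, 0, 0, 0, 0, -0.1], [0, 0, 0, 0, 0, -0.14], [0, 0, 0, 0, 0, -0.18], [0, 0, 0, 0, 0, -0.21]],
  ],
)

```text
time_s: 16.6
position: [0.536, -0.0109, 0.0624]
tool_rot: [3.141, 0.002, 1.152]
wrist_force: [-3.9, -1.4, 6.4]
finger_gap: 0.131
```

```bash
python3 chk.py
```

```text
16.6 [ 0.53597809 -0.0108814   0.06239129] [3.14140163e+00 1.78947913e-03 1.15154938e+00] [-3.89320432 -1.43182296  6.42377671] [-0.21280055  0.45277019  0.43447447]
R [(22.625, -20), (26.125, 55), (32.625, -129), (40.375, 30), (41.375, -17), (49.375, 53), (54.375, -145)] L [(22.625, -26), (26.125, 60), (32.625, -129), (40.625, 12), (49.375, 52)] near [(-47.625, -51), (-46.375, 55)]
R [(22.625, -33), (26.125, 46), (32.625, -128), (40.375, 29), (41.375, -16), (49.375, 53), (54.375, -138)] L [(22.625, -28), (26.125, 63), (32.625, -126), (40.625, 12), (49.375, 52)] near [(-47.625, -52), (-46.125, 54)]
R [(22.625, -20), (26.125, 58), (32.625, -128), (40.375, 31), (41.375, -17), (49.375, 53), (54.375, -143)] L [(22.625, -31), (26.125, 61), (32.625, -126), (40.625, 11), (49.375, 52)] near [(-47.625, -52), (-46.375, 54)]
[array([-0.20793695,  0.4758205 ,  0.24424877])]
```

Estimates: 14 N from the buffer travel, 16 N from the geometry and about 19 N from the noisy moment. These centre on 16 N, so I'll release and lift clear.

play_rows(
  plan=[
    [[0, 0, 0, 0, 0, 0], [0, 0, 0, 0, 0, 0], [0, 0, 0, 0, 0, 0], [0, 0, 0, 0, 0, 0], [0, 0, 0.1, 0, 0, 0], [0, 0, 0.4, 0, 0, 0], [0, 0, 1.0, 0, 0, 0], [0, 0, 1.8, 0, 0, 0], [0, 0, 2.2, 0, 0, 0], [0, 0, 2.2, 0, 0, 0], [0, 0, 2.2, 0, 0, 0]],
  ],
  fingers=40,
)

```text
time_s: 18.12
position: [0.5353, -0.0102, 0.193]
tool_rot: [-3.141, 0.0, 1.15]
wrist_force: [-0.3, 0.1, -0.6]
finger_gap: 0.471
```

```bash
python3 chk.py
```

```text
18.125 [ 0.53532645 -0.01016313  0.19296176] [-3.14060293e+00  2.79973226e-04  1.14976373e+00] [-0.27636618  0.10145917 -0.58511672] [-0.00899487  0.03136545 -0.05353403]
R [(22.625, -22), (25.875, 43), (32.875, -86), (40.625, 27), (42.625, -16), (48.625, 49)] L [(22.625, -27), (26.125, 31), (32.875, -87), (40.375, 24), (42.125, -13), (48.625, 47)] near [(-47.875, -29), (-46.375, 33)]
R [(22.625, -22), (25.625, 32), (32.875, -87), (40.625, 26), (42.875, -17), (48.625, 49)] L [(22.625, -27), (26.125, 37), (32.875, -87), (40.375, 24), (42.125, -14), (48.625, 46)] near [(-47.875, -35), (-46.375, 34)]
R [(22.625, -15), (26.125, 37), (32.875, -86), (40.625, 25), (42.625, -17), (48.625, 49)] L [(22.625, -23), (26.125, 33), (32.875, -86), (40.375, 24), (42.125, -13), (48.625, 47)] near [(-47.875, -29), (-46.375, 30)]
[array([-0.05298599, -0.00304943, -0.02290113])]
```

View pics/last.png

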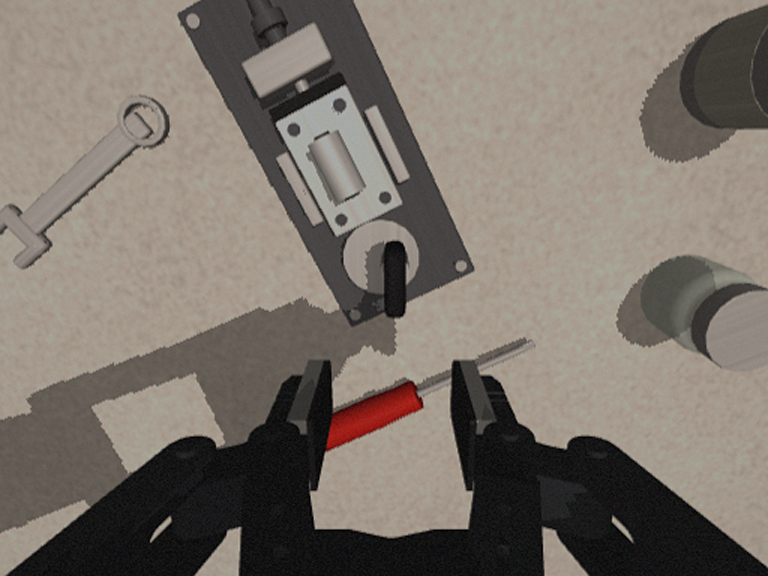

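The knob stays put and the block is clamped between lobe and buffer. Its front edge reads 32.9 mm against a free buffer face of 29.6–29.8. The bystanders are where they were and the gripper is clear. Handing in.

```bash
python3 -c "
from rig import manip; print(manip.hand_in())"
```

```text
the job is handed in; nothing more can be done
None
```

The hinge block is set flat between the dark jig's walls and clamped against the sprung stop at roughly 16 N. I handed the job in at about 18 s, with no verdict reported.

- **Placing:** I lowered the block until it touched the bed at about 6 N, then released it. It lay centred, about 4 mm clear of the lobe and 6 mm clear of the stop.
- **Clamping:** I turned the knob clockwise to about 2.03 rad and let go. The block and knob stayed where they were.
- **Force checks:** These differ somewhat, but all are under 24 N:
  - Geometry gives about 16 N.
  - Buffer and block travel of 2.9–3.2 mm gives 14–16 N.
  - One noisy wrist-moment reading suggested about 19 N.
- **Other things:** In the last picture the nearby things looked undisturbed, and the gripper was clear of everything.

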